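# Load a new roll into the counter label printer

### The job

The label printer on the desk stands open and empty. Draw its sprung roll guide out to its stop so that the catch holds it, lay the white label roll in the cradle between the two hubs, then press the green catch so that the guide springs back and the roll ends up held squarely between the guides with a hub in each end of its core. Leave the yellow roll and the other things on the desk where they are.

Things in the scene. Friction and masses are not known exactly. Their poses are not given: they have to be found in the camera images.
- printer: Grey label printer, fixed, 210 (x, front to rear) x 204 (y, across) mm, rim and decks at z 100 mm. Origin: centre of its underside; x to the rear, y from the fixed guide to the sprung guide, z up. Roll well: x -48 to 68, y -76 to 37, floor z 50; side deck y 37 to 102. The open cover leans back from the rear edge (x 100, z 100) 35 degrees past vertical, 200 long, side skirts 36 mm deep.
- guide (a joint): How far the ivory sprung guide is drawn out, m, along printer +y, away from the fixed guide. 0: shut by its spring, guides 46 mm apart; 0.049: end stop. Pull 5 N at 0 to 8.5 N at the stop, a few N more over the catch. Beyond 0.047 a tooth snaps up behind the hook of its tongue; let go, it then stays at 0.046 (92 mm apart). Let go earlier, it springs back. With the 57 mm roll it shuts to 0.011.
- guide_tab (a point): Middle of the green grip tab on top of the sprung guide, moves with it. Tab: upright, 10 mm thick along printer y (the sliding direction), 24 wide along x, top 12 mm above this point. The side deck is 26 mm below. Guide plate below: 8 mm thick, 50 across; its hub (like the fixed one) points to -y 31 mm below. The 12 mm wide tongue runs to +y, 26 mm to the front (-x), its top 15 mm below.
- catch (a joint): How far the green catch is pressed down, m: 0 up (sprung, 3 N), 0.006 fully down (5.4 N; about 1 N more while it holds the guide). Pressed to about 0.005 it lets the guide go, which then springs in by itself; let go, it rises again.
- catch_pad (a point): Centre of the top face of the green press pad of the catch, on the side deck near its front, 24 mm (printer x) x 22 mm (printer y), 10 mm above the deck when up.
- bay (a point): Fixed point in the well on the hub axis (printer x 10, y -22, z 95), axes as the printer's, midway between the hub tips when the catch holds the guide out: lay the roll's centre here, its axis along printer y. The tips are then 74 mm apart: 8.5 mm to spare at each end of the roll. When the guide closes it pushes the roll 17.5 mm to -y, against the fixed guide.
- cradle (a point): Bottom line of the cradle, 32 mm below the bay point: two dark flanks along printer y, sloping up 30 degrees to both sides (x), top edges 21 mm to each side and 12 mm higher than this point. A 56 mm roll laid in centres itself, its axis on the hub axis. Beyond the flanks the well is free for fingers: 37 mm each side, floor 13 mm below this point.
- fixed_hub (a point): Root of the hub on the ivory fixed guide's inner face (printer x 10, y -68, z 95). The hub points to +y, is a dome 9 mm long, 19 mm across at its root. The fixed guide's top is 25 mm above this point.
- roll_white: The new roll: white labels wound tight on a brown core, a blue seal strip outside; rigid, 56 mm diameter, 57 mm wide, bore 25.4 mm, about 100 g. Origin: centre of the roll. Its y axis is the roll's axis (level; both ends alike). It lies in the tray, centre 31 mm above the desk.
- roll_yellow: A yellow roll of another width, 56 mm diameter, 40 mm wide, lying in the same tray, end to end with the white one, 74 mm between their centres; the two may be either way round. Origin: centre; axis: its y axis. Leave it alone.
- tray: Low grey tray fixed to the desk, 140 (x) x 160 (y) mm, floor 3 mm thick, rim 10 mm high. Origin: centre of the underside. The rolls lie along its y axis on the middle of the floor, between two ribs 7.5 mm high over the desk at x +-18 mm.
- cup: Closed red paper cup with black lid, 83 mm across, 103 mm high. Origin: centre of the underside. Leave it alone.
- bottle: Clear hand-gel bottle with white cap, 60 mm across, 160 mm high. Origin: centre of the underside. Leave it alone.
- stapler: Blue and black stapler, 130 x 34 mm, 60 mm high, lying along its x axis. Origin: centre of the underside. Leave it alone.
There are look-alikes about, which are no part of the job. There is more than one size of the roll_white; the one meant has the size given above.

How it is judged (in metres and radians):
On the way, in this order (a step that is already met when the one before it is completed fails the run):
1. the sprung guide has been drawn out, the catch holds it there (beyond 44.5 mm) and the hand has left its tab (60 mm away) (value of joint guide above 0.0445 m and distance between the grasp point and guide_tab above 0.06 m), for 0.2 s.
2. with the guide still held out, the white roll lies let go in the cradle: axis within 4 mm of the hub axis and 0.1 rad of its direction, between the hubs (value of joint guide above 0.0445 m and x of roll_white in the frame of bay between -0.004 and 0.004 m and z of roll_white in the frame of bay between -0.004 and 0.004 m and y of roll_white in the frame of bay between -0.012 and 0.012 m and angle between the y axis of roll_white and the y axis of printer, either way round below 0.1 rad and linear speed of roll_white below 0.02 m/s and contact force between the fingers and roll_white below 0.1 N), for 0.2 s.
At the end, for the whole second after the job is handed in: The guide has closed on the white roll (8.5 to 13.5 mm out), the catch is up, and the roll rests centred within 3 mm on its place against the fixed guide, within 0.06 rad of the hub axis; the yellow roll is within 20 mm, the cup, bottle and stapler within 30 mm of their places (value of joint guide between 0.0085 and 0.0135 m and value of joint catch below 0.002 m and x of roll_white in the frame of bay between -0.003 and 0.003 m and z of roll_white in the frame of bay between -0.003 and 0.003 m and y of roll_white in the frame of bay between -0.0205 and -0.0145 m and angle between the y axis of roll_white and the y axis of printer, either way round below 0.06 rad and linear speed of roll_white below 0.02 m/s and distance of roll_yellow from where it was at the start of the episode below 0.02 m and distance of each of cup, bottle, stapler from where it was at the start of the episode below 0.03 m); the robot touches nothing.
It fails at once if the yellow roll is shifted by more than 20 mm (distance of roll_yellow from where it was at the start of the episode above 0.02 m).
It fails at once if the cup, bottle or stapler is shifted by more than 30 mm (distance of any of cup, bottle, stapler from where it was at the start of the episode above 0.03 m).
It also fails if it takes over 64 s, if anything falls off the work surface, if the arm or the gripper's body presses on something with over 40 N, if the wrist force passes 120 N, or if a joint passes its speed limit or range.

### The arm

A 7-joint arm with a two-finger parallel gripper is mounted at the origin on the work surface. World frame = base frame: x ahead of the robot, y to its left, z up, the work surface at z = 0. Lengths are in mm, angles in rad, forces in N, time in s.
With the tool pointing down it reaches from about 400 to 875 mm from the base axis. Payload 19.3 kg.
Tool frame: the origin (TCP) lies on the centre line of the jaws, within the pads' length; the fingertips stand 19 mm ahead of it and the grasp point (between the pads) is the TCP; z points along the fingers, y is the line along which they close (so a half turn about z gives the same grasp; the last joint's range is limited). The gripper opens to 85 mm and grips with 20 to 120 N. Pads are 22 mm wide; open, the fingers measure 114 mm over their backs; the gripper's body (76 mm by 85 mm) begins 54 mm behind the grasp point. The pads swing forward as they close: fully open they stand 13 mm farther back than shut.
Start: joints at [1.138, 0.521, -0.036, 1.599, 0.021, 1.021, -0.113], TCP at [221.78, -584.319, 250.291] pointing down, gripper open.
Joint ranges: [-2.91, 2.91], [-0.3, 2.13], [-1.5, 1.42], [0.17, 2.43], [-1.26, 4.41], [0.16, 1.93], [-2.52, 2.52]. Speed limits (rad/s): [1.89, 1.89, 2.39, 2.39, 3.01, 3.01, 3.01].

### API

Orientations are given as a rotation vector (axis times angle).
In Python, from station import r, viewer, job gives the robot as it stands.
- The arm moves only by the tool servo_tool, never from a script. Its argument "commands" is a list that holds one entry, the list of rows, each a list of 6 numbers: the shift along the tool's x, y, z as a fraction of full scale, then the turn, a rotation vector about the tool's x, y, z as a fraction of full scale. In form: [[[dx, dy, dz, wx, wy, wz], ...]]. A call has 1 to 10 rows; each row is the pose to reach, as a shift and turn from the pose commanded when the call began, along the tool's axes at that moment, turning the shorter way round; what a row does not reach only later rows make up. Full scale, the value 1, is 80 mm for a shift and 360 degrees for a turn. A row lasts 1/12 s, in which the tool goes at most 41.7 mm and 7.16 degrees, less where a joint would pass 70% of its speed; a pose out of reach is approached as far as the arm can. A call with a number of a shift or a turn outside -1 to 1 is refused whole. A call with a gripper value outside its range is refused whole. "fingers" is the opening, from 0 (shut) to 1 (fully open), set as the call begins (left out, the last holds). The fingers move at their own pace and stop on an object; "force" is the grip in N (left out, the last holds). Time passes only in rows, so rows that repeat a pose let the fingers close. It gives the time, the measured TCP pose, the force, the opening and the grip force at its end, in the units of the state.
- r.state(): the state, without advancing time (a new reading comes with each control period).
- viewer.get_image(name): name is "scene" or "top" or "wrist"; returns a dict with "color" (480x640x3 uint8, red, green, blue), "z_map" (480x640 float32, mm along the optical axis (not along the pixel's ray), 0 where there is no reading), "camera_matrix" (3x3 intrinsics, pixels), "k1" (the pictures are not rectified: a ray, as slopes to the right and down, at radius r is drawn at 1 + k1 r^2 times it, then the intrinsics apply), "cam_to_world" (4x4, takes a point from camera to world coordinates). Camera axes: x right, y down, z forward; pixel columns grow to the right and rows downward; lengths in mm; the calibration is good to about 2 mm. A picture is of the moment at which its call begins.
- job.sign_off(): hands the job in; it is judged then, once.
The state is a dict: "clock": time; "qpos": joint angles; "dq": joint speeds; "tau": joint torques, N m; "tcp_pos": TCP position; "orientation": TCP orientation; "contact_force": force on the tool from outside, world axes, zero at the start; "moment": the same for the moment, N m; "finger_gap": opening from 0.0 (shut) to 1.0 (fully open); "grasp_force": force on a finger pad.
Only numpy, scipy, OpenCV 4.12 (cv2) and the standard library are available. Lean on these libraries where they do the work, as an engineer would, in place of code of your own. Each camera call takes 0.05 s, during which the arm holds its last target. There are 200 camera calls.

## Working session

There is one attempt and no reset: what is moved stays moved. The work goes in short steps, Python scripts to look and compute and a tool call to move; the robot and the scene stay as the last step left them, time stands still between calls to the robot, and variables do not carry over. Pictures are saved under pics/ and viewed, at most 10 in all, crops included, and the job is handed in when it is done.

Besides the shell and the picture viewer there is one more tool, called as a command line: name --argument value ..., lists and objects as JSON in quotes. servo_tool: Moves the arm, as the interface text tells. Its arguments: {"type":"object","properties":{"commands":{"type":"array"},"fingers":{"type":"number"},"force":{"type":"number"}},"required":["commands"]}

```bash
mkdir -p pics
cat > h.py <<'E'
import numpy as np, cv2, pickle
from scipy.spatial.transform import Rotation as R
def snap(n):
    from station import viewer
    d=viewer.get_image(n); pickle.dump(d,open(f'{n}.pkl','wb')); return d
def load(n): return pickle.load(open(f'{n}.pkl','rb'))
def cloud(d):
    K=d['camera_matrix'];h,w=d['z_map'].shape
    u,v=np.meshgrid(np.arange(w),np.arange(h))
    xd=(u-K[0,2])/K[0,0];yd=(v-K[1,2])/K[1,1];x,y=xd.copy(),yd.copy()
    for _ in range(10):
        s=1+d['k1']*(x*x+y*y);x=xd/s;y=yd/s
    z=d['z_map'];T=d['cam_to_world']
    P=np.stack([x*z,y*z,z],-1)@T[:3,:3].T+T[:3,3];P[z==0]=np.nan;return P
def proj(d,p):
    T=np.linalg.inv(d['cam_to_world']);q=T[:3,:3]@np.array(p)+T[:3,3];s=q[:2]/q[2];s=s*(1+d['k1']*(s@s));K=d['camera_matrix']
    return K[0,0]*s[0]+K[0,2],K[1,1]*s[1]+K[1,2]
def save(d,f,box=None,sc=1):
    im=d['color'][...,::-1]
    if box: u0,v0,u1,v1=box; im=im[v0:v1,u0:u1]
    cv2.imwrite(f'pics/{f}.png',cv2.resize(im,None,fx=sc,fy=sc,interpolation=cv2.INTER_CUBIC))
def shift(st,target,rot=None):
    "tool-frame shift fractions from state st to world target"
    o=R.from_rotvec(st['orientation']);return o.inv().apply(np.array(target)-st['tcp_pos'])/80
E
python3 - <<'E'
from h import *
for n in('scene','top'):
    d=snap(n);save(d,n+'0');print(d['cam_to_world'][:3,3])
from station import r;print(r.state())
E
```

```text
[1008.56259112  686.18166452  845.46684877]
[ 370.49608642   49.88925642 1351.04164815]
{'clock': 0.1, 'qpos': array([ 1.13781617,  0.5219189 , -0.03630427,  1.59996006,  0.02120748,
        1.0210983 , -0.11281743]), 'dq': array([-0.00068601, -0.00174272,  0.00145392, -0.00239672, -0.00125265,
       -0.00034961, -0.00052841]), 'tau': array([ 4.20889672e-03, -9.28497005e+01,  1.98420592e+00, -3.70539165e+01,
        1.82225159e-02,  5.22474103e-03,  7.13409645e-05]), 'tcp_pos': array([ 221.65015967, -584.0709777 ,  249.80242528]), 'orientation': array([-3.08911625e+00, -5.66491556e-01,  4.18130471e-04]), 'contact_force': array([ 0.24361788,  0.21714381, -0.92727724]), 'moment': array([ 0.00804963,  0.03404642, -0.00381899]), 'grasp_force': 0.0, 'finger_gap': 0.9981746455839097}
```

View pics/scene0.png

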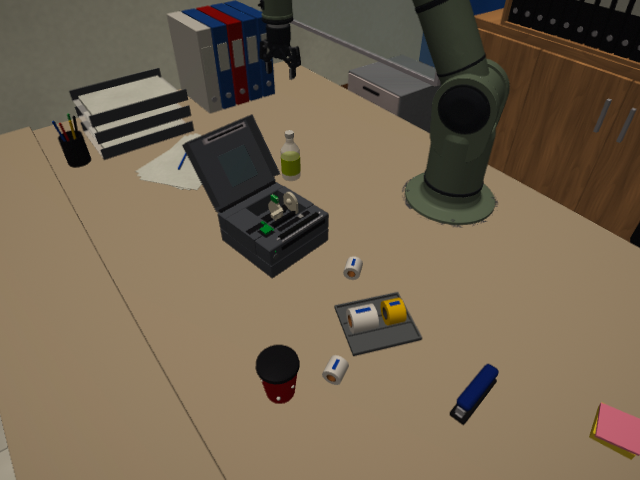

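View pics/top0.png

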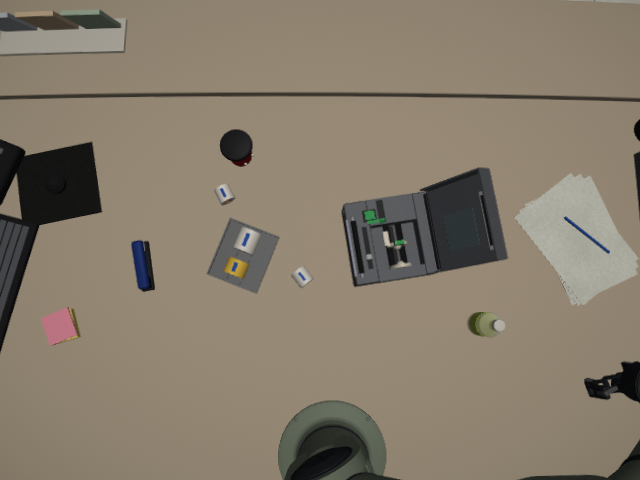

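Candidates for the white roll, in the top picture: the roll in the tray (247,239), and loose small ones at (224,193) and (302,276). The tray one is larger and lies end to end with the yellow roll (236,267), so I choose it. Printer: green catch pad at (373,216), tab at (399,243), bottle (488,324), cup (236,146), stapler (143,265). Next, a close crop and measurements.

Run:
```python
from h import *
d=load('top');P=cloud(d)
a=d['color'][...,::-1]
A=cv2.resize(a[205:305,195:320],None,fx=3.2,fy=3.2,interpolation=2);B=cv2.resize(a[180:300,335:455],None,fx=4,fy=4,interpolation=2)
im=np.zeros((480,800,3),np.uint8);im[:320,:400]=A[:320,:400];B=cv2.resize(B,(400,400));im[:400,400:800]=B
cv2.imwrite('pics/crop1.png',im)
hsv=cv2.cvtColor(a,cv2.COLOR_BGR2HSV)
def comp(mask,name,zmin=None):
    n,l,s,c=cv2.connectedComponentsWithStats(mask.astype(np.uint8))
    for i in range(1,n):
        if s[i,4]>15:
            q=P[l==i]; print(name,s[i],c[i].round(1),np.nanmean(q,0).round(1),'zmax',np.nanpercentile(q[:,2],[5,50,95]).round(1))
box=np.zeros(a.shape[:2],bool);box[120:350,120:520]=1
h,s,v=[hsv[...,i].astype(int) for i in range(3)]
comp(box&(h>50)&(h<85)&(s>120)&(v>60),'green')
comp(box&(h>18)&(h<32)&(s>170),'yellow')
comp(box&(v>150)&(s<45),'white')
# printer rim: points z 97..103
for n in('top','scene'):
    Q=cloud(load(n)).reshape(-1,3);Q=Q[(abs(Q[:,2]-100)<5)&(Q[:,1]>-350)&(Q[:,1]<150)&(Q[:,0]>200)&(Q[:,0]<750)]
    print(n,len(Q),cv2.minAreaRect(Q[:,:2].astype(np.float32)),np.median(Q[:,2]))
m=np.zeros(a.shape[:2],bool);m[215:300,205:285]=1;T=P[m&(abs(P[...,2]-5)<8)&(v<140)&(s<60)];print('tray',cv2.minAreaRect(T[:,:2].astype(np.float32)),len(T))
```

```text
green [364 210  21  14 159] [371.9 217.1] [590.3 -98.4 107. ] zmax [ 98.9 107.7 113.3]
green [396 239   8   6  33] [399.7 241.8] [ 526.  -160.5  135.5] zmax [106.8 139.3 144.2]
yellow [224 258  24  20 232] [236.1 267.4] [471.9 239.3  53.2] zmax [43.9 53.7 61.5]
white [216 183  17  19 154] [224.  191.7] [669.9 276.9  37.7] zmax [30.8 38.8 44.7]
white [514 214   6  11  39] [517.3 218. ] [ 606.3 -503.9    4.5] zmax [-0.2  4.6  8.8]
white [235 228  23  25 302] [246.5 239.7] [541.7 213.8  56. ] zmax [49.3 55.7 62. ]
white [383 232   8  14  69] [386.  238.6] [ 536.9 -131.2  110.7] zmax [107.2 112.4 117.1]
white [397 262  13   5  41] [402.1 264.3] [ 473.7 -168.6  114. ] zmax [100.  118.7 122.5]
white [293 266  19  20 171] [302.3 275.1] [453.2  73.2  37.4] zmax [28.  38.8 44.7]
white [495 320  11  12 100] [499.6 325.1] [ 327.7 -386.7  154.8] zmax [155.7 160.8 164.6]
top 4209 ((541.25927734375, -147.62913513183594), (205.3087615966797, 216.43348693847656), 8.467763900756836) 100.83256347147812
scene 2866 ((465.39599609375, -170.4786834716797), (401.6718444824219, 248.06138610839844), 19.70380210876465) 99.56069576097923
tray ((508.4580993652344, 230.3978271484375), (145.22962951660156, 163.67747497558594), 68.69788360595703) 2408
```

View pics/crop1.png

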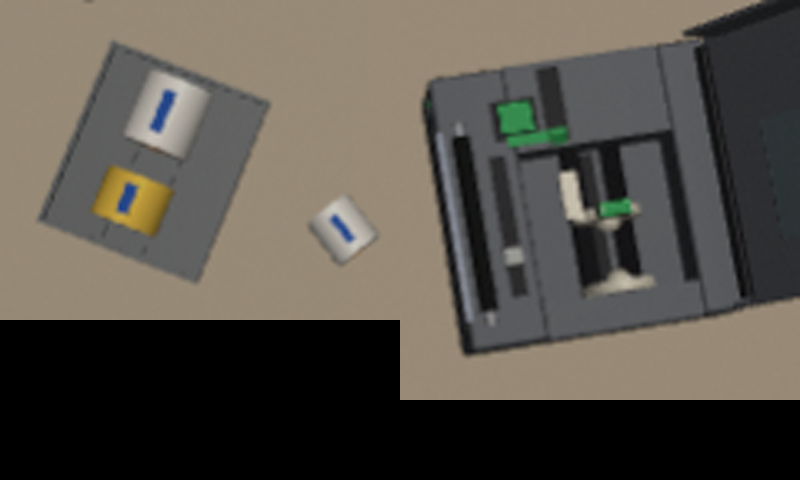

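The close crop confirms it: the tray's large white roll at (165,110), with the yellow one at (135,200). The other white roll is clearly smaller. The printer is turned about 8.5°, and the tab is near (526,-160). I'm moving over the printer at height.

servo_tool --commands '[[[0.3,-0.2,-0.4,0,0,0],[0.7,-0.4,-0.8,0,0,0],[0.91,-0.6,-1,0,0,0]]]' --fingers 0.5

```text
clock: 0.35
tcp_pos: [274.1, -512.9, 331.6]
orientation: [3.09, 0.566, 0.001]
contact_force: [1.0, -0.0, 1.3]
finger_gap: 0.606
grasp_force: 0.0
```

servo_tool --commands '[[[0.45,-0.3,0,0,0,0],[0.91,-0.6,0,0,0,0],[0.91,-0.6,0,0,0,0]]]'

```text
clock: 0.6
tcp_pos: [328.5, -437.2, 330.7]
orientation: [-3.087, -0.578, -0.004]
contact_force: [0.4, 0.5, -1.4]
finger_gap: 0.498
grasp_force: 0.0
```

servo_tool --commands '[[[0.45,-0.3,0,0,0,0],[0.91,-0.6,0,0,0,0],[0.91,-0.6,0,0,0,0]]]'

```text
clock: 0.85
tcp_pos: [379.1, -366.4, 330.3]
orientation: [-3.086, -0.577, -0.003]
contact_force: [0.4, 1.6, 0.1]
finger_gap: 0.499
grasp_force: 0.0
```

servo_tool --commands '[[[0.45,-0.3,0,0,0,0],[0.91,-0.6,0,0,0,0],[0.91,-0.6,0,0,0,0]]]'

```text
clock: 1.1
tcp_pos: [429.8, -295.4, 330.2]
orientation: [-3.086, -0.578, -0.003]
contact_force: [0.3, 0.5, 0.3]
finger_gap: 0.498
grasp_force: 0.0
```

servo_tool --commands '[[[0.45,-0.3,0,0,0,0],[0.91,-0.6,0,0,0,0],[0.91,-0.6,0,0,0,0]]]'

```text
clock: 1.35
tcp_pos: [480.5, -224.4, 330.2]
orientation: [-3.086, -0.578, -0.003]
contact_force: [0.6, 1.4, -0.1]
finger_gap: 0.502
grasp_force: 0.0
```

servo_tool --commands '[[[0.15,-0.1,0,0,0,-0.015],[0.3,-0.2,0,0,0,-0.03],[0.5,-0.3,0,0,0,-0.05],[0.7,-0.5,0,0,0,-0.065],[0.9,-0.6,0,0,0,-0.085],[0.9,-0.6,0,0,0,-0.1],[0.9,-0.6,0,0,0,-0.12],[0.9,-0.6,0,0,0,-0.135],[0.9,-0.6,0,0,0,-0.155],[0.9,-0.6,0,0,0,-0.175]]]'

```text
clock: 2.18
tcp_pos: [527.1, -160.3, 330.1]
orientation: [-2.333, -2.103, 0.0]
contact_force: [-0.6, -0.3, 0.4]
finger_gap: 0.5
grasp_force: 0.0
```

Run:
```python
from h import *
d=snap('wrist');save(d,'w1');P=cloud(d)
print(d['cam_to_world'].round(2).tolist())
a=d['color'][...,::-1];hsv=cv2.cvtColor(a,cv2.COLOR_BGR2HSV)
m=((hsv[...,0]>50)&(hsv[...,0]<85)&(hsv[...,1]>120)&(hsv[...,2]>60)).astype(np.uint8)
n,l,s,c=cv2.connectedComponentsWithStats(m)
for i in range(1,n):
    if s[i,4]>100:
        q=P[l==i];zt=np.nanpercentile(q[:,2],90);t=q[q[:,2]>zt-4]
        print(s[i],c[i].round(),zt,np.nanmedian(t,0).round(1),cv2.minAreaRect(t[:,:2].astype(np.float32)))
```

```text
[[0.99, -0.1, -0.03, 534.78], [-0.1, -0.95, -0.29, -85.19], [-0.0, 0.3, -0.96, 452.72], [0.0, 0.0, 0.0, 1.0]]
[378  99  32  36 843] [394. 116.] 110.17795643614825 [594.8 -90.6 109.2] ((594.9310302734375, -90.88658142089844), (21.86991310119629, 23.795095443725586), 8.80271053314209)
[368 111  20  55 541] [377. 140.] 103.75446485308517 [ 581.3 -110.6  100.9] ((580.4417114257812, -107.24755859375), (10.135383605957031, 43.770816802978516), 8.851258277893066)
```

View pics/w1.png

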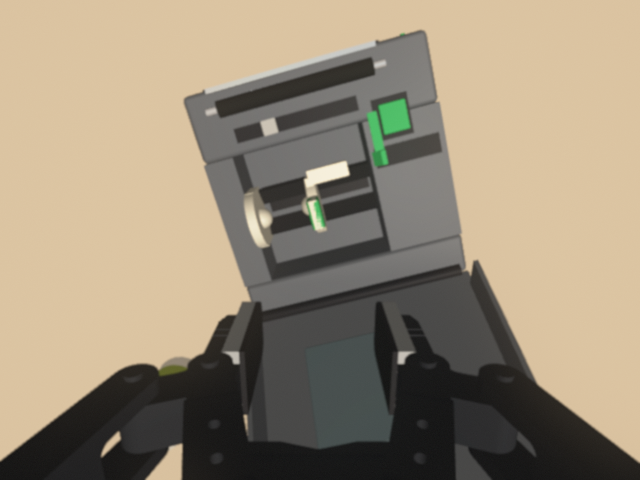

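The wrist view shows the tab at (316,214), the catch pad at (394,116) at z 109.5 as it must be, the fixed guide at (257,218) and the tongue at (328,172). Now I'll measure the tab and the printer frame.

Run:
```python
from h import *
d=load('wrist');P=cloud(d)
hsv=cv2.cvtColor(d['color'][...,::-1].copy(),cv2.COLOR_BGR2HSV)
m=np.zeros(hsv.shape[:2],bool);m[190:240,295:335]=1
t=P[m&(P[...,2]>132)];print('tab',len(t),np.median(t,0),cv2.minAreaRect(t[:,:2].astype(np.float32)),np.percentile(t[:,2],[10,50,90]))
th=np.radians(8.8);px=np.array([np.sin(th),-np.cos(th)]);py=np.array([np.cos(th),np.sin(th)])
m[:]=0;m[30:330,180:470]=1
q=P[m&(abs(P[...,2]-100)<2.5)];a=q[:,:2]@px;b=q[:,:2]@py
print('x',np.percentile(a,[0,.5,1,99,99.5,100]).round(1),'y',np.percentile(b,[0,.5,1,99,99.5,100]).round(1))
f=P[m&(P[...,2]>107)&(P[...,0]<500)];print('fixed',len(f),(f[:,:2]@px).min(),(f[:,:2]@px).max(),(f[:,:2]@py).min(),(f[:,:2]@py).max(),f[:,2].max())
tp=P[m&(abs(P[...,2]-111)<2)&(hsv[...,1]<80)&(P[...,0]>500)];print('tongue',len(tp),np.percentile(tp[:,:2]@px,[2,50,98]),np.percentile(tp[:,:2]@py,[2,98]),np.median(tp[:,2]))
c=np.array([594.9,-90.8]);print('catch',c@px,c@py,'tab', t[:,:2].mean(0)@px,t[:,:2].mean(0)@py)
```

```text
tab 385 [ 524.94423686 -157.44937014  136.96635204] ((524.8936767578125, -158.05870056152344), (10.05424690246582, 24.245681762695312), 8.741073608398438) [135.74005287 136.96635204 138.03930969]
x [120.9 124.1 125.1 322.8 323.3 331. ] y [410.1 411.5 412.3 612.5 613.1 614.5]
fixed 1198 134.93285707954414 341.0461480563386 416.8060222721501 484.05400439053085 330.08924536773065
tongue 1435 [205.10185894 335.17440391 338.77692514] [460.01351576 605.43121561] 110.40743730926687
catch 180.74241104072124 574.0059501879635 tab 235.96053585338748 494.6932380637174
```

servo_tool --commands '[[[0.025,-0.03,0.3,0,0,-0.015],[0.025,-0.03,0.7,0,0,-0.03],[0.025,-0.03,1,0,0,-0.041],[0.025,-0.03,1,0,0,-0.041]]]'

```text
clock: 2.57
tcp_pos: [523.0, -157.9, 246.2]
orientation: [-2.046, -2.376, 0.004]
contact_force: [0.2, -0.2, -1.4]
finger_gap: 0.504
grasp_force: 0.0
```

servo_tool --commands '[[[0,0,0.4,0,0,0],[0,0,0.8,0,0,0],[0,0,1,0,0,0],[0,0,1,0,0,0],[0,0,1,0,0,0]]]'

```text
clock: 2.98
tcp_pos: [525.5, -158.1, 171.2]
orientation: [-2.055, -2.376, 0.0]
contact_force: [0.4, -0.2, 0.8]
finger_gap: 0.5
grasp_force: 0.0
```

servo_tool --commands '[[[0,0,0.25,0,0,-0.001],[0,0,0.45,0,0,-0.001],[0,0,0.535,0,0,-0.001],[0,0,0.535,0,0,-0.001],[0,0,0.535,0,0,-0.001]]]'

```text
clock: 3.4
tcp_pos: [525.7, -158.2, 128.9]
orientation: [2.044, 2.384, 0.001]
contact_force: [0.6, 0.3, -0.6]
finger_gap: 0.494
grasp_force: 0.0
```

servo_tool --commands '[[[0,0,0,0,0,0],[0,0,0,0,0,0],[0,0,0,0,0,0],[0,0,0,0,0,0],[0,0,0,0,0,0]]]' --fingers 0 --force 60

```text
clock: 3.82
tcp_pos: [525.1, -158.4, 128.5]
orientation: [2.044, 2.385, -0.0]
contact_force: [-5.2, -0.9, 12.7]
finger_gap: 0.109
grasp_force: 59.4
```

servo_tool --commands '[[[0,0.06,0,0,0,0],[0,0.14,0,0,0,0],[0,0.22,0,0,0,0],[0,0.3,0,0,0,0],[0,0.38,0,0,0,0],[0,0.45,0,0,0,0],[0,0.52,0,0,0,0],[0,0.57,0,0,0,0],[0,0.61,0,0,0,0],[0,0.61,0,0,0,0]]]'

```text
clock: 4.65
tcp_pos: [573.3, -150.9, 128.5]
orientation: [2.044, 2.385, -0.001]
contact_force: [-8.5, -0.9, 15.2]
finger_gap: 0.105
grasp_force: 59.9
```

servo_tool --commands '[[[0,0.01,0,0,0,0],[0,0.02,0,0,0,0],[0,0.02,0,0,0,0]]]'

```text
clock: 4.9
tcp_pos: [573.8, -150.9, 128.4]
orientation: [-2.044, -2.384, 0.003]
contact_force: [-13.5, -0.1, 19.2]
finger_gap: 0.106
grasp_force: 60.6
```

servo_tool --commands '[[[0,0.01,0,0,0,0],[0,0.01,0,0,0,0]]]'

```text
clock: 5.07
tcp_pos: [573.9, -150.9, 128.5]
orientation: [-2.044, -2.384, 0.005]
contact_force: [-19.0, -0.0, 22.3]
finger_gap: 0.105
grasp_force: 61.2
```

servo_tool --commands '[[[0,-0.03,0,0,0,0],[0,-0.05,0,0,0,0],[0,-0.05,0,0,0,0],[0,-0.05,0,0,0,0]]]'

```text
clock: 5.4
tcp_pos: [571.2, -151.2, 128.5]
orientation: [-2.045, -2.385, 0.002]
contact_force: [-8.7, 0.1, 14.5]
finger_gap: 0.107
grasp_force: 59.8
```

servo_tool --commands '[[[0,-0.01,0,0,0,0],[0,-0.02,0,0,0,0],[0,-0.02,0,0,0,0],[0,-0.02,0,0,0,0]]]'

```text
clock: 5.73
tcp_pos: [570.3, -151.3, 128.5]
orientation: [2.044, 2.385, 0.0]
contact_force: [-3.8, -0.9, 10.3]
finger_gap: 0.104
grasp_force: 59.5
```

The guide stops following the hand and the force drops, so the catch is holding it. I'm letting go and rising.

servo_tool --commands '[[[0,0,0,0,0,0],[0,0,0,0,0,0],[0,0,0,0,0,0],[0,0,-0.2,0,0,0],[0,0,-0.6,0,0,0],[0,0,-1,0,0,0],[0,0,-1,0,0,0]]]' --fingers 0.4

```text
clock: 6.32
tcp_pos: [572.3, -151.2, 213.0]
orientation: [2.04, 2.381, 0.005]
contact_force: [0.9, -0.2, 0.0]
finger_gap: 0.404
grasp_force: 0.0
```

servo_tool --commands '[[[0.4,0.03,-0.2,0,0,0],[0.8,0.06,-0.3,0,0,0],[0.9,0.07,-0.4,0,0,0],[0.9,0.07,-0.4,0,0,0]]]'

```text
clock: 6.65
tcp_pos: [565.2, -76.1, 241.2]
orientation: [2.038, 2.389, 0.003]
contact_force: [0.3, -0.6, -0.4]
finger_gap: 0.398
grasp_force: 0.0
```

Run:
```python
from h import *
d=snap('wrist');P=cloud(d);d2=snap('top');P2=cloud(d2)
py=np.array([np.cos(np.radians(8.75)),np.sin(np.radians(8.75))])
for p in(P,P2):
    t=p[(p[...,2]>128)&(p[...,2]<142)&(abs(p[...,0]-548)<45)&(abs(p[...,1]+154)<22)];print(len(t),np.nanmedian(t,0) if len(t) else '')
```

```text
612 [ 569.31882518 -147.87345721  136.99444514]
0
```

servo_tool --commands '[[[0.45,0.03,0,0,0,0],[0.9,0.065,0,0,0,0],[0.9,0.065,0,0,0,0]]]' --fingers 0.9

```text
clock: 7.0
tcp_pos: [558.1, -1.7, 239.2]
orientation: [-2.037, -2.389, -0.003]
contact_force: [-0.0, 1.3, -0.0]
finger_gap: 0.813
grasp_force: 0.0
```

servo_tool --commands '[[[0.45,0.03,0,0,0,0],[0.9,0.065,0,0,0,0],[0.9,0.065,0,0,0,0]]]'

```text
clock: 7.25
tcp_pos: [552.1, 70.4, 239.2]
orientation: [-2.036, -2.39, -0.003]
contact_force: [-1.1, 1.4, 0.7]
finger_gap: 0.902
grasp_force: 0.0
```

servo_tool --commands '[[[0.45,0.03,0,0,0,0],[0.9,0.065,0,0,0,0],[0.9,0.065,0,0,0,0]]]'

```text
clock: 7.5
tcp_pos: [546.0, 142.4, 239.2]
orientation: [-2.035, -2.39, -0.003]
contact_force: [-0.7, 1.7, -0.1]
finger_gap: 0.896
grasp_force: 0.0
```

servo_tool --commands '[[[0.2,0,0,0,0,-0.018],[0.4,0.03,0,0,0,-0.036],[0.6,0.06,0,0,0,-0.054],[0.9,0.06,0,0,0,-0.072],[0.9,0.06,0,0,0,-0.09],[0.9,0.06,0,0,0,-0.108],[0.9,0.06,0,0,0,-0.126],[0.9,0.06,0,0,0,-0.144],[0.9,0.06,0,0,0,-0.162],[0.9,0.06,0,0,0,-0.17]]]'

```text
clock: 8.33
tcp_pos: [541.2, 207.1, 238.7]
orientation: [-0.536, -3.095, 0.001]
contact_force: [-0.4, 0.5, 0.8]
finger_gap: 0.902
grasp_force: 0.0
```

Run:
```python
from h import *
from station import r
s=r.state();print(s['qpos'].round(2))
d=snap('wrist');save(d,'w2');P=cloud(d)
s=r.state();a=R.from_rotvec(s['orientation']).as_matrix();print(s['tcp_pos'],np.degrees(np.arctan2(a[1,1],a[0,1])),a[:,2])
q=P[(P[...,2]>14)&(P[...,2]<75)&(np.hypot(P[...,0]-507,P[...,1]-226)<85)]
col=d['color'][(P[...,2]>14)&(P[...,2]<75)&(np.hypot(P[...,0]-507,P[...,1]-226)<85)].astype(int)
w=(col.max(1)-col.min(1)<35)&(col.min(1)>110);y=(col[:,0]-col[:,2]>80)
for n,m in(('white',w),('yellow',y)):
    t=q[m];top=t[t[:,2]>50];print(n,len(t),'top z',np.percentile(t[:,2],98),cv2.minAreaRect(top[:,:2].astype(np.float32)),cv2.minAreaRect(t[:,:2].astype(np.float32)))
```

```text
[ 0.08  0.57 -0.79  1.71  0.45  1.06  0.37]
[541.11856724 207.00702976 238.6358739 ] 70.38115668939652 [-1.13433867e-03 -3.51748434e-04 -9.99999295e-01]
white 3802 top z 58.54998691968346 ((541.5451049804688, 217.04525756835938), (40.97744369506836, 57.146968841552734), 68.32894897460938) ((541.5205078125, 216.18292236328125), (47.75699234008789, 57.74663162231445), 66.99828338623047)
yellow 3349 top z 58.37907809585702 ((472.8303527832031, 244.34930419921875), (40.7308235168457, 39.58277893066406), 69.02725219726562) ((472.5328674316406, 243.64859008789062), (51.58820343017578, 39.62892532348633), 68.55247497558594)
```

View pics/w2.png

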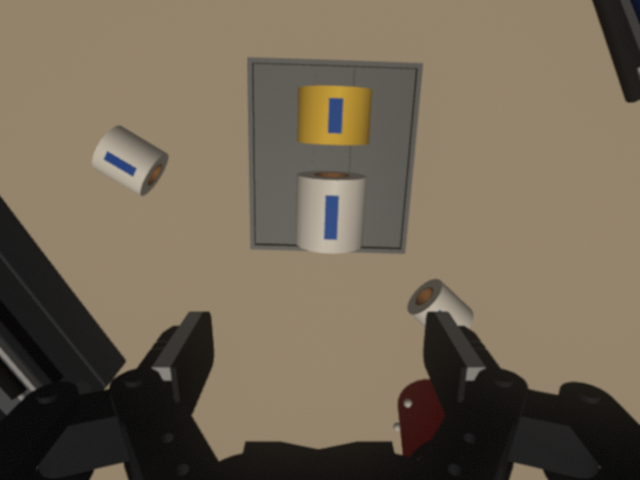

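The white roll is at (330,212), 57 mm long, with its axis at -21.7°; the yellow roll is at (335,115), 74 mm away as given. Descending.

servo_tool --commands '[[[0.02,0.06,0.4,0,0,0.006],[0.037,0.12,0.8,0,0,0.006],[0.037,0.12,1,0,0,0.006],[0.037,0.12,1,0,0,0.006]]]'

```text
clock: 8.72
tcp_pos: [539.9, 216.9, 155.7]
orientation: [-0.605, -3.078, 0.005]
contact_force: [0.8, 0.2, -0.7]
finger_gap: 0.902
grasp_force: 0.0
```

servo_tool --commands '[[[0,0,0.4,0,0,0],[0,0,0.8,0,0,0],[0,0,1,0,0,0],[0,0,1,0,0,0],[0,0,1,0,0,0]]]'

```text
clock: 9.13
tcp_pos: [541.5, 218.4, 80.1]
orientation: [-0.605, -3.083, 0.0]
contact_force: [0.3, -0.5, 1.5]
finger_gap: 0.901
grasp_force: 0.0
```

servo_tool --commands '[[[0,-0.017,0.2,0,0,-0.001],[0,-0.017,0.4,0,0,-0.001],[0,-0.017,0.55,0,0,-0.001],[0,-0.017,0.585,0,0,-0.001],[0,-0.017,0.585,0,0,-0.001]]]'

```text
clock: 9.55
tcp_pos: [540.8, 217.4, 33.2]
orientation: [0.594, 3.085, 0.0]
contact_force: [-0.2, 0.3, 0.2]
finger_gap: 0.901
grasp_force: 0.0
```

servo_tool --commands '[[[0,0,0,0,0,0],[0,0,0,0,0,0],[0,0,0,0,0,0],[0,0,0,0,0,0],[0,0,0,0,0,0]]]' --fingers 0 --force 40

```text
clock: 9.97
tcp_pos: [541.2, 217.8, 34.0]
orientation: [0.593, 3.084, 0.002]
contact_force: [-0.3, -0.1, 8.1]
finger_gap: 0.645
grasp_force: 40.7
```

servo_tool --commands '[[[0,0,-0.2,0,0,0],[0,0,-0.5,0,0,0],[0,0,-0.9,0,0,0],[0,0,-0.9,0,0,0],[0,0,-0.9,0,0,0]]]'

```text
clock: 10.38
tcp_pos: [541.5, 217.7, 106.8]
orientation: [0.593, 3.082, 0.003]
contact_force: [-0.4, -0.6, -2.0]
finger_gap: 0.638
grasp_force: 43.6
```

servo_tool --commands '[[[-0.1,-0.2,-0.4,0,0,0],[-0.2,-0.5,-0.8,0,0,0],[-0.3,-0.9,-1,0,0,0],[-0.3,-0.9,-1,0,0,0]]]'

```text
clock: 10.72
tcp_pos: [537.1, 135.7, 186.9]
orientation: [0.602, 3.08, -0.004]
contact_force: [1.4, -1.0, -1.4]
finger_gap: 0.645
grasp_force: 43.7
```

servo_tool --commands '[[[-0.15,-0.45,0,0,0,0],[-0.3,-0.9,0,0,0,0],[-0.3,-0.9,0,0,0,0]]]'

```text
clock: 10.97
tcp_pos: [531.2, 58.0, 183.5]
orientation: [-0.605, -3.082, 0.007]
contact_force: [1.3, -2.5, -0.4]
finger_gap: 0.638
grasp_force: 43.7
```

servo_tool --commands '[[[-0.15,-0.45,0,0,0,0],[-0.3,-0.9,0,0,0,0],[-0.3,-0.9,0,0,0,0]]]'

```text
clock: 11.22
tcp_pos: [526.4, -17.5, 183.5]
orientation: [-0.605, -3.081, 0.006]
contact_force: [-0.2, -2.0, -1.0]
finger_gap: 0.642
grasp_force: 43.7
```

servo_tool --commands '[[[-0.15,-0.45,0,0,0,0],[-0.3,-0.9,0,0,0,0],[-0.3,-0.9,0,0,0,0]]]'

```text
clock: 11.47
tcp_pos: [521.7, -93.0, 183.5]
orientation: [-0.605, -3.081, 0.005]
contact_force: [-0.8, -1.5, -1.2]
finger_gap: 0.642
grasp_force: 43.7
```

servo_tool --commands '[[[-0.1,-0.2,0,0,0,-0.015],[-0.2,-0.5,0,0,0,-0.03],[-0.3,-0.8,0,0,0,-0.045],[-0.3,-0.86,0,0,0,-0.06],[-0.3,-0.86,0,0,0,-0.075],[-0.3,-0.86,0,0,0,-0.085],[-0.3,-0.86,0,0,0,-0.085],[-0.3,-0.86,0,0,0,-0.085]]]'

```text
clock: 12.13
tcp_pos: [519.5, -158.3, 184.2]
orientation: [0.238, -3.132, -0.001]
contact_force: [-0.2, -0.1, -2.1]
finger_gap: 0.639
grasp_force: 43.6
```

Run:
```python
from h import *
from station import r
d=snap('wrist');save(d,'w3');P=cloud(d);s=r.state()
a=R.from_rotvec(s['orientation']).as_matrix();print(s['qpos'].round(2),s['tcp_pos'],np.degrees(np.arctan2(a[1,1],a[0,1])),a[:,2].round(4))
t=s['tcp_pos'];k=(np.hypot(P[...,0]-t[0],P[...,1]-t[1])<45)&(abs(P[...,2]-t[2])<40)
c=d['color'].astype(int);k&=(c.max(2)-c.min(2)<45)&(c.min(2)>90)
q=P[k];print(len(q),cv2.minAreaRect(q[:,:2].astype(np.float32)),np.percentile(q[:,2],[2,98]))
```

```text
[ 0.81  0.61 -0.88  1.85  0.57  0.95  1.4 ] [ 519.55171276 -158.23746737  184.36201315] 98.67876207237703 [-5.e-04  2.e-04 -1.e+00]
26045 ((519.9234619140625, -156.7528839111328), (58.51792526245117, 84.67352294921875), 9.339520454406738) [161.51538861 208.22890429]
```

View pics/w3.png

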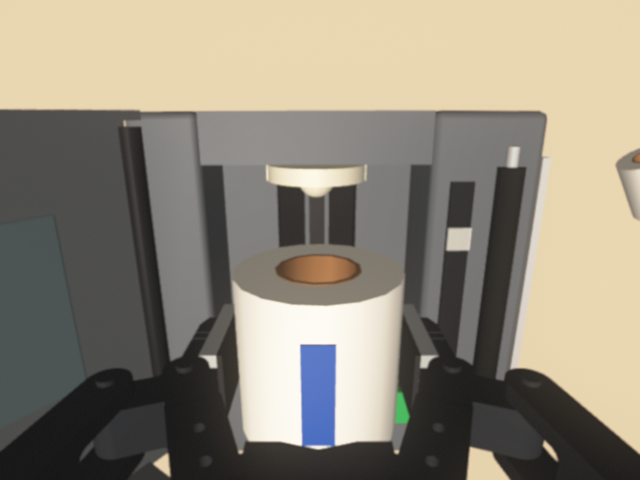

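The roll is held straight (bore at 318,268) and the fixed hub is at (317,188). Checking the alignment against the hub.

Run:
```python
from h import *
d=load('wrist');P=cloud(d)
th=np.radians(8.75);px=np.array([np.sin(th),-np.cos(th)]);py=np.array([np.cos(th),np.sin(th)]);b=np.array([521,-158.7])
m=np.zeros(P.shape[:2],bool);m[160:198,255:380]=1
q=P[m&(P[...,2]>90)&(P[...,2]<124)];f=(q[:,:2]-b)
print('fixed guide x',np.percentile(f@px,[1,99]).round(1),'y',np.percentile(f@py,[1,99]).round(1),q[:,2].max())
print('hub tip px',proj(d,[*(b-37*py),95]),'expected')
m[:]=0;m[250:440,235:402]=1
c=d['color'].astype(int);k=m&(P[...,2]>185)&(P[...,2]<220)&(c.min(2)>130)
q=P[k];f=q[:,:2]-b
print('roll x',np.percentile(f@px,[1,50,99]).round(1),'y',np.percentile(f@py,[1,99]).round(1),'ztop',np.percentile(q[:,2],99))
```

```text
fixed guide x [-28.   27.9] y [-56.4 -39.2] 120.5652409421456
hub tip px (np.float64(316.3434182488094), np.float64(196.84230916891556)) expected
roll x [-26.   -0.9  24.7] y [-28.9  22.7] ztop 208.64056066386644
```

servo_tool --commands '[[[0,-0.008,0.2,0,0,0],[0,-0.008,0.4,0,0,0],[0,-0.008,0.6,0,0,0],[0,-0.008,0.8,0,0,0],[0,-0.008,0.9,0,0,0],[0,-0.008,0.9,0,0,0],[0,-0.008,0.9,0,0,0]]]'

```text
clock: 12.77
tcp_pos: [519.9, -158.8, 112.9]
orientation: [0.241, -3.132, -0.0]
contact_force: [-0.7, 0.4, -0.7]
finger_gap: 0.645
grasp_force: 43.7
```

servo_tool --commands '[[[0,0,0.05,0,0,0],[0,0,0.1,0,0,0],[0,0,0.15,0,0,0],[0,0,0.15,0,0,0],[0,0,0.15,0,0,0]]]'

```text
clock: 13.18
tcp_pos: [519.7, -159.1, 100.6]
orientation: [0.242, -3.132, -0.0]
contact_force: [-0.2, 0.1, -1.7]
finger_gap: 0.64
grasp_force: 43.7
```

servo_tool --commands '[[[0,0,0.01,0,0,0],[0,0,0.02,0,0,0],[0,0,0.025,0,0,0],[0,0,0.025,0,0,0]]]'

```text
clock: 13.52
tcp_pos: [519.7, -159.1, 98.7]
orientation: [-0.242, 3.132, 0.0]
contact_force: [-0.3, -0.2, -0.1]
finger_gap: 0.644
grasp_force: 43.7
```

servo_tool --commands '[[[0,0,0,0,0,0],[0,0,0,0,0,0],[0,0,0,0,0,0],[0,0,0,0,0,0],[0,0,0,0,0,0]]]' --fingers 0.76

```text
clock: 13.93
tcp_pos: [519.8, -159.1, 98.7]
orientation: [-0.242, 3.132, -0.0]
contact_force: [-0.5, -0.9, 0.3]
finger_gap: 0.759
grasp_force: 0.0
```

servo_tool --commands '[[[0,0,-0.1,0,0,0],[0,0,-0.25,0,0,0],[0,0,-0.5,0,0,0],[0,0,-0.8,0,0,0],[0,0,-1,0,0,0],[0,0,-1,0,0,0]]]'

```text
clock: 14.43
tcp_pos: [521.1, -159.1, 182.8]
orientation: [-0.241, 3.128, -0.003]
contact_force: [-0.4, -0.3, 0.1]
finger_gap: 0.764
grasp_force: 0.0
```

Run:
```python
from h import *
d=snap('wrist');save(d,'w4');P=cloud(d)
th=np.radians(8.75);px=np.array([np.sin(th),-np.cos(th)]);py=np.array([np.cos(th),np.sin(th)]);b=np.array([521,-158.7])
m=np.zeros(P.shape[:2],bool);m[130:480,210:430]=1
c=d['color'].astype(int);k=m&(P[...,2]>105)&(P[...,2]<128)&(c.min(2)>130)
f=P[k][:,:2]-b;z=P[k][:,2];s=(abs(f@py)<36)
f=f[s];z=z[s]
print('roll x',np.percentile(f@px,[1,50,99]).round(1),'y',np.percentile(f@py,[1,99]).round(1),'ztop',np.percentile(z,99))
```

```text
roll x [-24.7  -0.6  24.8] y [-29.   27.4] ztop 122.72474483059213
```

View pics/w4.png

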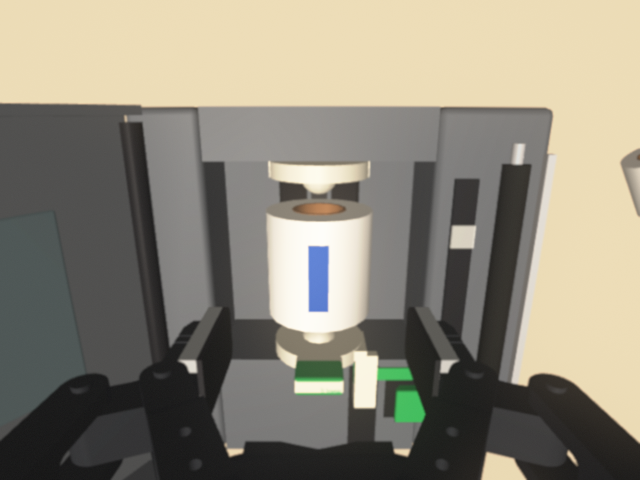

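The roll lies centred on the axis (bore at 320,208, top z 123) with the guide still out (tab at 319,375). Next, the catch.

servo_tool --commands '[[[-0.3,0.2,0,0,0,0],[-0.6,0.4,0,0,0,0],[-0.6,0.4,0,0,0,0]]]' --fingers 0

```text
clock: 14.73
tcp_pos: [565.0, -115.9, 179.2]
orientation: [-0.247, 3.129, 0.004]
contact_force: [-0.8, 1.3, -0.9]
finger_gap: 0.341
grasp_force: 0.0
```

servo_tool --commands '[[[-0.25,0.15,0,0,0,0],[-0.455,0.3,0.1,0,0,0],[-0.455,0.3,0.3,0,0,0],[-0.455,0.3,0.45,0,0,0],[-0.455,0.3,0.54,0,0,0],[-0.455,0.3,0.54,0,0,0],[-0.455,0.3,0.54,0,0,0]]]'

```text
clock: 15.32
tcp_pos: [594.1, -91.3, 135.4]
orientation: [0.241, -3.132, -0.0]
contact_force: [0.3, 0.1, 1.1]
finger_gap: -0.003
grasp_force: 0.0
```

Good. Now I press in small steps.

servo_tool --commands '[[[0,0,0.03,0,0,0],[0,0,0.06,0,0,0],[0,0,0.09,0,0,0],[0,0,0.11,0,0,0],[0,0,0.12,0,0,0],[0,0,0.12,0,0,0]]]'

```text
clock: 15.82
tcp_pos: [594.7, -91.1, 126.1]
orientation: [-0.241, 3.132, -0.001]
contact_force: [-0.7, -1.2, 2.6]
finger_gap: 0.001
grasp_force: 1.8
```

servo_tool --commands '[[[0,0,0.01,0,0,0],[0,0,0.02,0,0,0],[0,0,0.02,0,0,0]]]'

```text
clock: 16.07
tcp_pos: [594.9, -91.0, 124.6]
orientation: [-0.241, 3.131, -0.0]
contact_force: [0.6, -0.5, 4.8]
finger_gap: -0.001
grasp_force: 2.2
```

servo_tool --commands '[[[0,0,0.01,0,0,0],[0,0,0.02,0,0,0],[0,0,0.03,0,0,0],[0,0,0.03,0,0,0]]]'

```text
clock: 16.4
tcp_pos: [595.2, -90.8, 122.7]
orientation: [-0.242, 3.131, -0.001]
contact_force: [-0.6, -2.1, 16.4]
finger_gap: -0.001
grasp_force: 8.2
```

Run:
```python
from h import *
d=snap('scene');save(d,'s1',(200,160,340,270),5)
```

```text
(no output)
```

View pics/s1.png

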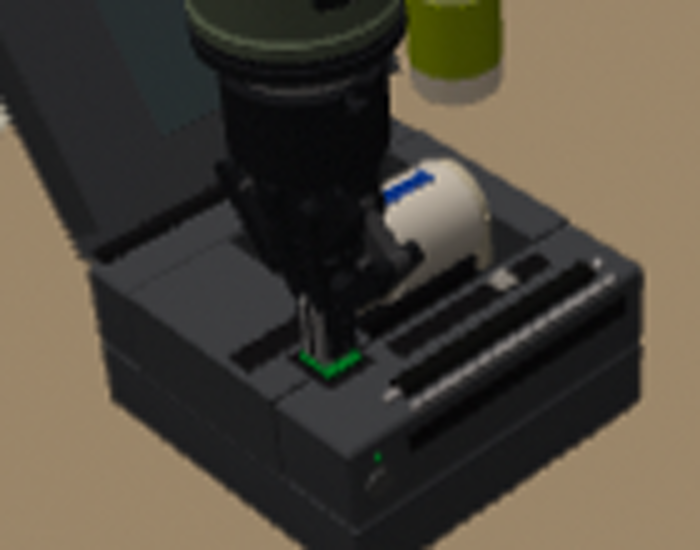

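The catch is fully down and the roll appears to have moved up against the fixed guide. I'm rising to check.

servo_tool --commands '[[[0,0,-0.1,0,0,0],[0,0,-0.4,0,0,0],[0,0,-0.8,0,0,0],[0,0,-1,0,0,0],[0,0,-1,0,0,0]]]'

```text
clock: 16.87
tcp_pos: [595.6, -90.5, 205.2]
orientation: [-0.241, 3.129, -0.001]
contact_force: [0.6, -1.2, 0.4]
finger_gap: 0.001
grasp_force: 0.0
```

servo_tool --commands '[[[0.2,-0.2,-0.3,0,0,0],[0.5,-0.5,-0.7,0,0,0],[0.7,-0.7,-1,0,0,0],[0.7,-0.7,-1,0,0,0],[0.7,-0.7,-1,0,0,0],[0.7,-0.7,-1,0,0,0]]]'

```text
clock: 17.37
tcp_pos: [547.5, -154.5, 281.1]
orientation: [0.242, -3.132, -0.001]
contact_force: [-0.3, 0.3, 0.1]
finger_gap: 0.004
grasp_force: 0.0
```

Run:
```python
from h import *
d=snap('wrist');save(d,'w5');P=cloud(d)
th=np.radians(8.75);px=np.array([np.sin(th),-np.cos(th)]);py=np.array([np.cos(th),np.sin(th)]);b=np.array([521,-158.7])
c=d['color'].astype(int);k=(P[...,2]>105)&(P[...,2]<127)&(c.min(2)>120)
f=P[k][:,:2]-b;z=P[k][:,2];s=(abs(f@py+17.5)<27)&(abs(f@px)<35)
f=f[s];z=z[s];print('roll x',np.percentile(f@px,[1,99]).round(1),'ztop',np.percentile(z,99))
hsv=cv2.cvtColor(d['color'],cv2.COLOR_RGB2HSV)
g=(hsv[...,0]>50)&(hsv[...,0]<85)&(hsv[...,1]>120)
for n,lo,hi in(('tab',130,142),('pad',101,116)):
    q=P[g&(P[...,2]>lo)&(P[...,2]<hi)];f=q[:,:2]-b
    if len(q):print(n,len(q),np.percentile(f@px,[2,98]).round(1),np.percentile(f@py,[2,50,98]).round(1),np.percentile(q[:,2],[50,90]).round(1))
```

```text
roll x [-24.8  24.8] ztop 123.08809352508595
tab 377 [-8.9  9.2] [10.1 14.3 18.6] [137.1 137.9]
pad 987 [-67.2 -21.4] [64.4 80.4 93.5] [108.8 109.7]
```

View pics/w5.png

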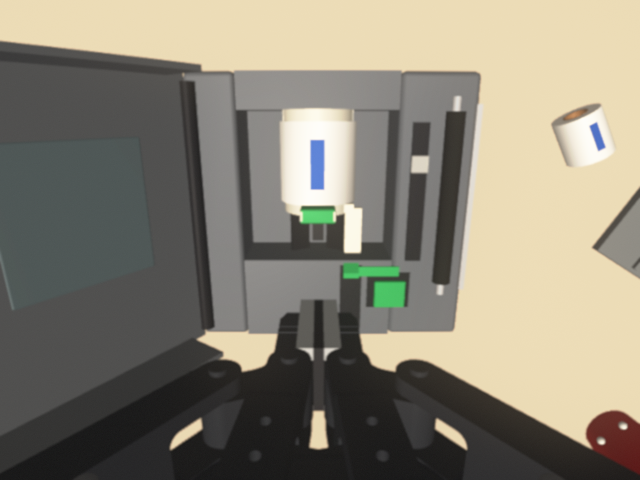

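The picture shows the roll clamped between both guides (317,165). The tab (318,214) is about 10.5 mm out from shut, and the catch pad is back up at z 109.7. Handing in.

```bash
python3 -c "
from station import job
print(job.sign_off())"
```

```text
the job is handed in; nothing more can be done
None
```

The white roll is held between the guides (sprung guide about 10.5 mm out, catch up, last picture), nothing else was handled, and the job was handed in at about 17 s; no verdict was shown.

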